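Shim the rocking analyser

ROBOT

A 6-joint arm with a two-finger parallel gripper is mounted at the origin on the work surface. World frame = base frame: x ahead of the robot, y to its left, z up, the work surface at z = 0. Lengths are in m, angles in rad, forces in N, time in s.
With the tool pointing down it reaches from about 0.225 to 0.875 m from the base axis. Payload 3.4 kg.
Tool frame: the origin (TCP) lies at the very end of the fingers, on their centre line; the grasp point (between the pads) lies 19 mm behind it (grip_depth is the distance from the TCP to the grasp point, in m); x points along the fingers, z is the direction in which the jaws open and shut, and the axes are right-handed (so a half turn about x gives the same grasp; the last joint's range is limited). The gripper opens to 85 mm and grips with 20 to 120 N. Pads are 22 mm wide; open, the fingers measure 114 mm over their backs; the gripper's body (76 mm by 85 mm) begins 54 mm behind the grasp point. The pads swing forward as they close: fully open they stand 13 mm farther back than shut.
Start: joints at [1.056, 0.276, 1.505, -0, 1.361, -0.121], TCP at [0.221, 0.531, 0.231] pointing down, gripper open.
Joint ranges: [-2.89, 2.89], [-0.75, 2.08], [0.22, 2.7], [-1.18, 4.32], [0.11, 2.71], [-2.7, 2.7]. Speed limits (rad/s): [2.57, 2.57, 3.14, 3.14, 3.14, 3.14].

INTERFACE

Orientations are given as a unit quaternion [w, x, y, z].
In Python, from rig import get_state, get_image, sign_off, grip_depth gives the robot as it stands. The module is installed in compiled form; this text tells all that it offers.
- The arm moves only by the tool arm_command, never from a script. Its argument "series" is a list of rows, each an object with "dp": the shift along the tool's x, y, z scaled (see below), a list of three; "angular": the turn, a rotation vector about the tool's x, y, z scaled (see below), a list of three; "gripper": the finger opening in mm, from 0 to 85.4. A call has exactly 8 rows; each row shifts and turns the pose as measured when the row begins, along the tool's axes as they then stand; what a row does not reach is not made up. The controller multiplies each number of a shift by 0.12 m and each number of a turn by 90 degrees. A row lasts 1/8 s, in which the tool goes at most 62.5 mm and 10.7 degrees, less where a joint would pass 70% of its speed; a pose out of reach is approached as far as the arm can. A call with a number of a shift or a turn outside -1 to 1 is refused whole. A call with a gripper value outside its range is refused whole. The fingers move at their own pace and stop on an object; "grip_force" is the grip in N (left out, the last holds). Time passes only in rows, so rows that do not move let the fingers close, or fill a call up. It gives the time, the measured TCP pose, the force and the opening at its end, in the units of the state.
- get_state(): the state, without advancing time (a new reading comes with each control period).
- get_image(name): name is "scene" or "top" or "wrist"; returns a dict with "image" (420x560x3 uint8, blue, green, red), "depth" (420x560 float32, m along the optical axis (not along the pixel's ray), 0 where there is no reading), "mtx" (3x3 intrinsics, pixels), "k1" (the pictures are not rectified: a ray, as slopes to the right and down, at radius r is drawn at 1 + k1 r^2 times it, then the intrinsics apply), "view" (4x4, takes a point from world to camera coordinates); the wrist camera has in their place "mount" (4x4, takes a point from camera to tool coordinates, whose origin is the TCP and whose axes are the tool frame's). Camera axes: x right, y up, looking along -z (the intrinsics and any distortion apply to the point x, -y, -z); pixel columns grow to the right and rows downward; lengths in m; the calibration is good to about 2 mm. A picture is of the moment at which its call begins: read the wrist's pose just before it.
- sign_off(): hands the job in, once; it reports no verdict.
The state is a dict: "clock": time; "qpos": joint angles; "qd": joint speeds; "effort": joint torques, N m; "position": TCP position; "ee_rot": TCP orientation; "contact_force": force on the tool from outside, world axes, zero at the start; "moment": the same for the moment, N m; "width": finger opening in m.
Only numpy, scipy, OpenCV 4.12 (cv2) and the standard library are available. Lean on these libraries where they do the work, as an engineer would, in place of code of your own. Each camera call takes 0.05 s, during which the arm holds its last target. There are 200 camera calls.

TASK

The analyser rocks because its front-left foot does not reach the bench. Push the rubber wedge along the bench, thin end first, under that foot until it is snug and takes up the gap, without lifting the wedge, jacking the analyser out of level or shoving it out of place; then press down firmly on the analyser's corner above that foot to check that it no longer rocks, and let go. Push with the fingertips or the outside of the fingers, pick nothing up, and leave the bottle, the tube rack and the sample pot alone.

Things in the scene. Friction and masses are not known exactly. Their poses are not given: they have to be found in the camera images.
- analyser: White benchtop analyser, 250 mm deep (x), 300 mm wide (y), 3 to 4.4 kg, loose. Origin on the bench under its middle; its front (-x) faces the robot, +y is its left seen from the robot, z up. Housing underside 20 mm up. The front deck is flat, 65 mm up, from the front edge (x = -125 mm) to x = -15 mm, then a sloped console rises to 132 mm. It must stay within 20 mm of its place
- foot (a point): Lowest point of the short front-left foot: a seized screw foot with a round-bottomed rubber disc 24 mm across, under the housing, its axis 28 mm behind the front edge and 28 mm in from the left side. It hangs 5.5 to 9.5 mm above the bench, different each time; the other three feet stand on the bench, so pushing that corner down with a few N rocks the analyser until this foot hits the bench
- corner (a point): Top surface of the analyser's flat deck straight above the short foot, 65 mm above the bench: press down here for the check, with about 8 to 15 N
- wedge: Loose black hard-rubber wedge flat on the bench, 110 mm long (x), 45 mm wide (y), about 75 g. Origin mid-underside; thin end (3 mm high) at +x, thick end (21 mm, flat upright face) at -x; centre of mass 17 mm from the origin towards the thick end. Starts in front of the analyser, thin end roughly towards it (within 0.35 rad), up to 100 mm left or 52 mm right of the foot's line
- slope (a point): Middle of the wedge's sloping top face, 12 mm above the bench; x runs down the slope to the thin end, z is normal to the face, y as the wedge's. The slope rises 18 mm in 110 mm. Friction is about 0.6: the wedge slides with about 0.5 N, and when the slope meets the foot the push needed rises steeply; about 6 N more seats it well, and it stays where it is left
- reagent_mid (a point): Centre of a white reagent bottle, 52 mm across, 105 mm tall, standing left of the analyser: leave alone
- tube_rack_mid (a point): Half-way up the middle of an orange rack with capped sample tubes, 70 x 140 mm, about 102 mm tall, standing in front of the analyser's right half: leave alone
- sample_pot_mid (a point): Centre of a clear sample pot with white cap, 44 mm across, 55 mm tall, standing to the left: leave alone
Things that resemble listed ones, but are neither listed nor needed, are in the scene too. There is more than one size of the wedge; the job needs the middle-sized.

How it is judged:
On the way, in this order (a step that is already met when the one before it is completed fails the run):
1. the wedge is snug under the short foot, and the analyser is level (z of foot in the frame of slope between -0.003 and 0.0012 m and y of foot in the frame of slope between -0.019 and 0.019 m and x of foot in the frame of slope between -0.045 and 0.053 m and angle between analyser's own z axis and vertical below 0.0087 rad and angle between wedge's own z axis and vertical below 0.02 rad), for 0.2 s.
2. the corner above that foot is pressed down with over 5 N, the wedge carries it and the analyser does not rock (contact force between the fingers and analyser above 5 N and horizontal distance between the grasp point and corner below 0.05 m and contact force between wedge and analyser above 2 N and angle between analyser's own z axis and vertical below 0.0087 rad), for 0.2 s.
At the end, for the whole second after the job is handed in: The short front-left foot stands on the wedge's slope with under about 1 mm of play left, within 19 mm of the wedge's centre line; the wedge lies flat on the bench; the analyser is level within 0.5 degree and within 20 mm of where it stood; everything is still (all of step 1 and height (world z) of wedge below 0.003 m and distance of analyser from where it was at the start of the episode below 0.02 m and linear speed of each of analyser, wedge below 0.01 m/s); the robot touches nothing.
It fails at once if the wedge is lifted or tipped off the bench (height (world z) of wedge above 0.006 m or angle between wedge's own z axis and vertical above 0.15 rad).
It fails at once if the analyser is shoved or lifted out of place (distance of analyser from where it was at the start of the episode above 0.03 m or angle between analyser's own z axis and vertical above 0.1 rad).
It fails at once if the bottle, the tube rack or the sample pot is disturbed (distance of any of reagent_mid, tube_rack_mid, sample_pot_mid from where it was at the start of the episode above 0.02 m).
It also fails if it takes over 51 s, if anything falls off the work surface, if the arm or the gripper's body presses on something with over 40 N, if the wrist force passes 120 N, or if a joint passes its speed limit or range.

## Working session

There is one attempt and no reset: what is moved stays moved. The work goes in short steps, Python scripts to look and compute and a tool call to move; the robot and the scene stay as the last step left them, time stands still between calls to the robot, and variables do not carry over. Pictures are saved under pics/ and viewed, about 8 in all and at most 12, crops included, and the job is handed in when it is done.

Besides the shell and the picture viewer there is one more tool, called after "Emit:" in YAML: its name, and indented under it one key for each argument. arm_command: Moves the arm, as the interface text tells. Its arguments: {"type":"object","properties":{"series":{"type":"array","items":{"type":"object","properties":{"dp":{"type":"array","items":{"type":"number"}},"angular":{"type":"array","items":{"type":"number"}},"gripper":{"type":"number"}}}},"grip_force":{"type":"number"}},"required":["series"]}

```bash
mkdir -p pics
cat > h.py <<'E'
import numpy as np, cv2
from rig import get_state, get_image
from scipy.spatial.transform import Rotation as R
def camT(im, st=None):
    "4x4 camera->world"
    if 'view' in im: return np.linalg.inv(im['view'])
    T=np.eye(4); w,x,y,z=st['ee_rot']; T[:3,:3]=R.from_quat([x,y,z,w]).as_matrix(); T[:3,3]=st['position']
    return T@im['mount']
def cloud(im,T):
    "HxWx3 world points from depth"
    h,w=im['depth'].shape; u,v=np.meshgrid(np.arange(w,dtype=float),np.arange(h,dtype=float))
    d=np.array([im['k1'],0,0,0,0],float)
    n=cv2.undistortPoints(np.stack([u,v],-1).reshape(-1,1,2),im['mtx'],d).reshape(h,w,2)
    D=im['depth']; P=np.stack([n[...,0]*D,-n[...,1]*D,-D],-1)
    W=P@T[:3,:3].T+T[:3,3]; W[D==0]=np.nan
    return W
E
python3 - <<'E'
from h import *
s=get_state(); print({k:np.round(v,3) for k,v in s.items()})
for n in('scene','top','wrist'):
    s=get_state(); im=get_image(n); np.savez(f'{n}0.npz',T=camT(im,s),**im)
    W=cloud(im,camT(im,s)); print(n,im['k1'],np.round(camT(im,s)[:3,3],3),np.nanmin(W.reshape(-1,3),0),np.nanmax(W.reshape(-1,3),0))
    cv2.imwrite(f'pics/{n}0.png',im['image'])
E
```

```text
{'clock': np.float64(0.0), 'qpos': array([ 1.056,  0.277,  1.506,  0.   ,  1.361, -0.121]), 'qd': array([-0.001, -0.   , -0.001,  0.002, -0.003, -0.   ]), 'effort': array([-1.0000e-03, -4.1678e+01, -2.4580e+01, -1.0000e-03,  1.1000e-02,
       -0.0000e+00]), 'position': array([0.22 , 0.531, 0.23 ]), 'ee_rot': array([ 0.588, -0.393,  0.589,  0.392]), 'contact_force': array([-0.797, -0.85 ,  0.879]), 'moment': array([-0.026,  0.043, -0.015]), 'width': np.float64(0.086)}
scene -0.09644554285804693 [1.133 0.099 0.931] [-1.47583132 -2.1277793  -0.7646862 ] [1.00779266 1.01996152 0.44595602]
top -0.061225213102865224 [0.378 0.011 0.921] [ 0.10914687 -1.27165576 -0.76683621] [1.71991893 1.12183154 0.13765756]
wrist -0.08445661577371831 [0.144 0.563 0.373] [-0.06592365 -0.00191326 -0.00376392] [0.71395066 0.87222207 0.32381547]
```

View pics/top0.png

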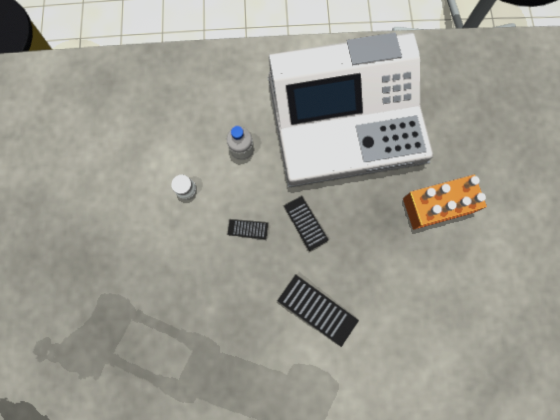

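View pics/scene0.png

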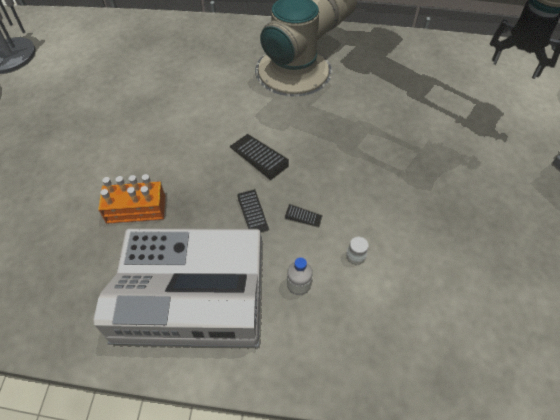

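The top view shows the analyser with its front-left deck corner near (288,185). The middle wedge is at (306,223), the small and large wedges at (248,229) and (318,310), the bottle at (239,142), the pot at (182,185) and the rack at (445,203). Next I'll measure these from depth.

```bash
cat > m.py <<'E'
from h import *
def load(n): 
    f=np.load(n); return dict(f),cloud(f,f['T'])
def rect(P):
    (c,s,a)=cv2.minAreaRect((P[:,:2]*1000).astype(np.float32)); return np.round(c,1),np.round(s,1),round(a,2),np.round(cv2.boxPoints((c,s,a)),1).tolist()
E
python3 - <<'E'
from m import *
for n in('top0.npz','scene0.npz'):
    im,W=load(n); X,Y,Z=W[...,0],W[...,1],W[...,2]
    b=(X>.2)&(X<.9)&(abs(Y)<.45)
    print(n,'bench z median',np.nanmedian(Z[b&(abs(Z)<.02)]))
    if n[0]=='t':
        for name,(u,v) in dict(wedge=(306,223),small=(248,229),big=(318,310),deck=(330,155),bottle=(239,142),pot=(182,185),rack=(445,203)).items(): print(name,np.round(W[v,u],4))
    m=(b&(Z>.055)&(Z<.072)); m=cv2.erode(m.astype(np.uint8),np.ones((3,3)))
    k,l,st,c=cv2.connectedComponentsWithStats(m)
    for i in range(1,k):
        if st[i,4]>300: P=W[l==i]; print('deck',st[i],rect(P),np.median(P[:,2]))
    img=im['image'].max(2)
    # dark wedges
    m=(b&(Z<.045)&(im['image'].max(2)<50)).astype(np.uint8); m=cv2.morphologyEx(m,cv2.MORPH_CLOSE,np.ones((5,5)))
    k,l,st,c=cv2.connectedComponentsWithStats(m)
    for i in range(1,k):
        if st[i,4]>250:
            P=W[l==i]; A=np.c_[P[:,:2]-np.mean(P[:,:2],0),np.ones(len(P))]; g=np.linalg.lstsq(A,P[:,2],rcond=None)[0]
            print('dark',st[i],rect(P),'z',np.percentile(P[:,2],[2,50,98]).round(4),'grad',g.round(3),'uphill',np.arctan2(g[1],g[0]).round(3))
E
```

```text
top0.npz bench z median 5.547106613629227e-05
wedge [ 0.5272 -0.0412  0.0134]
small [0.5219 0.0786 0.0092]
big [ 0.3519 -0.0535  0.0179]
deck [ 0.6539 -0.0953  0.0644]
bottle [0.6851 0.0845 0.0818]
pot [0.6107 0.2041 0.055 ]
rack [ 0.544  -0.3157  0.0614]
deck [ 279  103  152   78 7472] (array([ 682.6, -148.8]), array([122.2, 292.8]), 6.26, [[605.9000244140625, -10.0], [637.7999877929688, -301.0], [759.2999877929688, -287.70001220703125], [727.4000244140625, 3.299999952316284]]) 0.06492537632329698
deck [ 411  178   74   46 1184] (array([ 552.4, -323.3]), array([ 66.2, 136.6]), 12.29, [[505.5, -263.6000061035156], [534.5999755859375, -397.1000061035156], [599.2000122070312, -383.0], [570.0999755859375, -249.5]]) 0.06009135587678183
 ** On entry to DLASCL parameter number  4 had an illegal value
 ** On entry to DLASCL parameter number  4 had an illegal valueTraceback (most recent call last):
  File "<stdin>", line 18, in <module>
    x, resids, rank, s = _umath_linalg.lstsq(a, b, rcond,
                         ~~~~~~~~~~~~~~~~~~~^^^^^^^^^^^^^
                                             signature=signature)
                                             ^^^^^^^^^^^^^^^^^^^^
    raise LinAlgError("SVD did not converge in Linear Least Squares")
numpy.linalg.LinAlgError: SVD did not converge in Linear Least Squares
```

Run:
```python
import cv2
a=cv2.imread('pics/top0.png')[150:270,200:360]; cv2.imwrite('pics/topc.png',cv2.resize(a,None,fx=5,fy=5,interpolation=cv2.INTER_CUBIC))
```

```text
(no output)
```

View pics/topc.png

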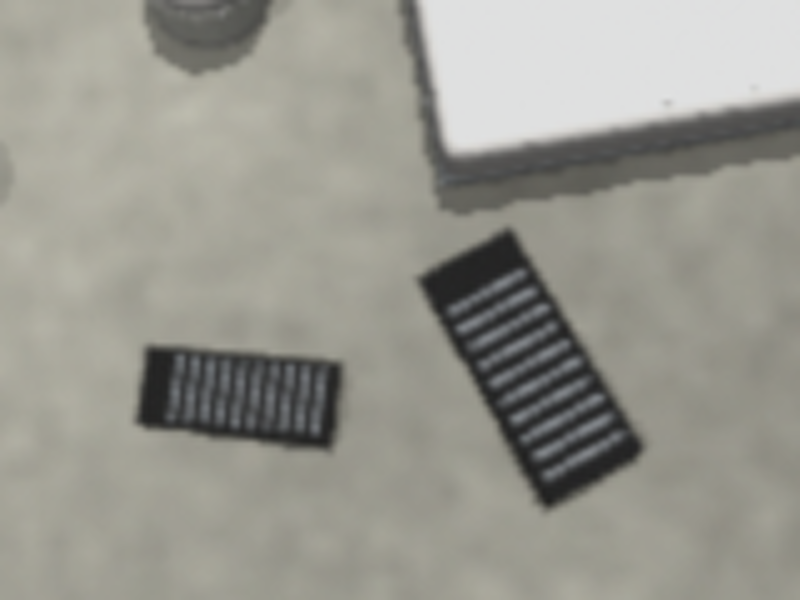

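The enlarged crop puts the middle wedge's thin end at crop (418,278)-(512,230) and its thick end at (640,448)-(547,507). The analyser's deck corner is at (445,158).

Run:
```python
from m import *
for n in('top0.npz','scene0.npz'):
    im,W=load(n); W=np.nan_to_num(W,nan=-9); X,Y,Z=W[...,0],W[...,1],W[...,2]
    b=(X>.2)&(X<.9)&(abs(Y)<.45)
    m=(b&(Z>.0625)&(Z<.0675)).astype(np.uint8); m=cv2.morphologyEx(m,cv2.MORPH_OPEN,np.ones((3,3)))
    k,l,st,c=cv2.connectedComponentsWithStats(m)
    for i in range(1,k):
        if st[i,4]>300: P=W[l==i]; print('deck',st[i],rect(P),np.median(P[:,2]))
    m=(b&(Z>-.01)&(Z<.045)&(im['image'].max(2)<60)).astype(np.uint8); m=cv2.morphologyEx(m,cv2.MORPH_CLOSE,np.ones((5,5)))
    k,l,st,c=cv2.connectedComponentsWithStats(m)
    for i in range(1,k):
        if st[i,4]>250:
            P=W[(l==i)&b]; A=np.c_[P[:,:2]-np.mean(P[:,:2],0),np.ones(len(P))]; g=np.linalg.lstsq(A,P[:,2],rcond=None)[0]
            print('dark',st[i],rect(P),'z',np.percentile(P[:,2],[2,50,98]).round(4),'grad',g.round(3),'uphill',np.arctan2(g[1],g[0]).round(3))
im,_=load('top0.npz')
def ray(u,v,z):
    n=cv2.undistortPoints(np.array([[[u,v]]],float),im['mtx'],np.array([im['k1'],0,0,0,0],float))[0,0]
    d=im['T'][:3,:3]@[n[0],-n[1],-1]; o=im['T'][:3,3]; return (o+d*(z-o[2])/d[2])[:2]
c=np.array([(418,278),(512,230),(640,448),(547,507),(445,158)])/5+[200-.4,150-.4]
p=[ray(*q,z) for q,z in zip(c,(.003,.003,.021,.021,.065))]; print(np.round(p,4))
t=(p[0]+p[1])/2;k=(p[2]+p[3])/2; print('thin mid',t,'thick mid',k,'L',np.linalg.norm(t-k),'w',np.linalg.norm(p[0]-p[1]),np.linalg.norm(p[2]-p[3]),'yaw',np.arctan2(*(t-k)[::-1]))
```

```text
deck [ 283  116   88   60 2476] (array([675.2, -98. ]), array([113.1, 180.4]), 6.67, [[608.5, -15.0], [629.5, -194.1999969482422], [741.9000244140625, -181.10000610351562], [720.9000244140625, -1.899999976158142]]) 0.06446143378383123
dark [ 285  197   43   54 1084] (array([529., -40.]), array([108.7,  43.4]), 25.79, [[470.6000061035156, -44.099998474121094], [489.5, -83.19999694824219], [587.4000244140625, -35.900001525878906], [568.5, 3.200000047683716]]) z [0.002  0.0123 0.0219] grad [-0.13  -0.09   0.012] uphill -2.538
dark [228 220  40  19 363] (array([522.6,  80.1]), array([80.5, 31.2]), 79.87, [[500.20001220703125, 43.20000076293945], [530.9000244140625, 37.70000076293945], [545.0, 116.9000015258789], [514.2999877929688, 122.4000015258789]]) z [0.0013 0.008  0.0167] grad [ 0.014 -0.156  0.009] uphill -1.483
dark [ 278  276   80   70 2439] (array([351.3, -53.4]), array([153.1,  61.6]), 51.64, [[279.6000061035156, -94.4000015258789], [327.8999938964844, -132.60000610351562], [423.0, -12.5], [374.70001220703125, 25.700000762939453]]) z [0.0041 0.0171 0.03  ] grad [0.1   0.132 0.0
[... 384 characters left out ...]
92.30000305175781], [722.0, -114.9000015258789], [745.2000122070312, -42.29999923706055], [674.5, -19.700000762939453]]) 0.06413227115395453
dark [ 231  135   57   45 1201] (array([355.3, -52.1]), array([158.7,  65.4]), 52.07, [[280.70001220703125, -94.5], [332.29998779296875, -134.8000030517578], [429.8999938964844, -9.600000381469727], [378.29998779296875, 30.600000381469727]]) z [0.0032 0.0163 0.0291] grad [0.035 0.126 0.016] uphill 1.297
[[ 0.5692  0.0035]
 [ 0.5877 -0.0372]
 [ 0.4904 -0.0822]
 [ 0.4687 -0.0431]
 [ 0.6041 -0.0093]]
thin mid [ 0.57843506 -0.01685019] thick mid [ 0.4795615  -0.06267783] L 0.10897776548121234 w 0.044605564160884285 0.04476728733198474 yaw 0.4340214859576046
```

```bash
cat > plan.py <<'E'
from h import *
def Rt(s): w,x,y,z=s['ee_rot']; return R.from_quat([x,y,z,w])
def plan(x,y,z,yaw,n,s=None):
    "rows from current pose to TCP (x,y,z), tool down, jaw axis (tool z) at yaw+90deg modulo 180"
    s=s or get_state(); A=Rt(s); p0=np.array(s['position']); t=np.array([x,y,z])
    best=None
    for sg in(1,-1):
        zz=sg*np.array([-np.sin(yaw),np.cos(yaw),0]); xx=np.array([0,0,-1.]); T=R.from_matrix(np.c_[xx,np.cross(zz,xx),zz])
        r=(A.inv()*T).as_rotvec()
        if best is None or np.linalg.norm(r)<np.linalg.norm(best): best=r
    print('pos',p0.round(4),'F',np.round(s['contact_force'],2),'t',round(float(s['clock']),2),'rot total deg',np.degrees(best).round(2),'tool z',A.as_matrix()[:,2].round(3))
    for i in range(n):
        Ri=A*R.from_rotvec(best*i/n); d=Ri.inv().apply((t-p0)/n)/.12
        print(d.round(3).tolist(),(best/n/(np.pi/2)).round(4).tolist())
E
python3 -c "
from plan import *
plan(.536,.012,.15,.187,12)"
```

```text
pos [0.2204 0.5306 0.2306] F [ 0.23 -0.03 -0.02] t 0.15 rot total deg [-3.328e+01 -8.000e-02 -3.000e-02] tool z [ 0.384  0.923 -0.001]
[0.056, -0.341, -0.248] [-0.0308, -0.0001, -0.0]
[0.056, -0.328, -0.265] [-0.0308, -0.0001, -0.0]
[0.056, -0.315, -0.28] [-0.0308, -0.0001, -0.0]
[0.056, -0.301, -0.295] [-0.0308, -0.0001, -0.0]
[0.056, -0.286, -0.309] [-0.0308, -0.0001, -0.0]
[0.056, -0.271, -0.323] [-0.0308, -0.0001, -0.0]
[0.056, -0.255, -0.336] [-0.0308, -0.0001, -0.0]
[0.056, -0.239, -0.348] [-0.0308, -0.0001, -0.0]
[0.056, -0.222, -0.359] [-0.0308, -0.0001, -0.0]
[0.056, -0.204, -0.369] [-0.0308, -0.0001, -0.0]
[0.056, -0.186, -0.378] [-0.0308, -0.0001, -0.0]
[0.056, -0.167, -0.387] [-0.0308, -0.0001, -0.0]
```

Emit:
arm_command:
  series:
    - {"dp":[0.05,-0.34,-0.25],"angular":[-0.031,0,0],"gripper":0}
    - {"dp":[0.05,-0.33,-0.265],"angular":[-0.031,0,0],"gripper":0}
    - {"dp":[0.05,-0.315,-0.28],"angular":[-0.031,0,0],"gripper":0}
    - {"dp":[0.05,-0.3,-0.295],"angular":[-0.031,0,0],"gripper":0}
    - {"dp":[0.05,-0.285,-0.31],"angular":[-0.031,0,0],"gripper":0}
    - {"dp":[0.05,-0.27,-0.32],"angular":[-0.031,0,0],"gripper":0}
    - {"dp":[0.05,-0.255,-0.335],"angular":[-0.031,0,0],"gripper":0}
    - {"dp":[0.05,-0.24,-0.35],"angular":[-0.031,0,0],"gripper":0}

```text
clock: 1.15
position: [0.438, 0.1798, 0.1798]
ee_rot: [-0.496, 0.504, -0.496, -0.504]
contact_force: [0.1, -0.1, 0.5]
width: -0.0001
```

```bash
python3 -c "
from plan import *
plan(.536,.012,.08,.187,8)"
```

```text
pos [0.438  0.1798 0.1798] F [ 0.11 -0.1   0.45] t 1.15 rot total deg [-9.75 -0.    0.  ] tool z [-0.017  1.    -0.   ]
[0.104, -0.099, -0.176] [-0.0135, -0.0, 0.0]
[0.104, -0.095, -0.179] [-0.0135, -0.0, 0.0]
[0.104, -0.091, -0.181] [-0.0135, -0.0, 0.0]
[0.104, -0.088, -0.182] [-0.0135, -0.0, 0.0]
[0.104, -0.084, -0.184] [-0.0135, -0.0, 0.0]
[0.104, -0.08, -0.186] [-0.0135, -0.0, 0.0]
[0.104, -0.076, -0.188] [-0.0135, -0.0, 0.0]
[0.104, -0.072, -0.189] [-0.0135, -0.0, 0.0]
```

Emit:
arm_command:
  series:
    - {"dp":[0.104,-0.1,-0.176],"angular":[-0.0135,0,0],"gripper":0}
    - {"dp":[0.104,-0.095,-0.179],"angular":[-0.0135,0,0],"gripper":0}
    - {"dp":[0.104,-0.09,-0.181],"angular":[-0.0135,0,0],"gripper":0}
    - {"dp":[0.104,-0.088,-0.182],"angular":[-0.0135,0,0],"gripper":0}
    - {"dp":[0.104,-0.084,-0.184],"angular":[-0.0135,0,0],"gripper":0}
    - {"dp":[0.104,-0.08,-0.186],"angular":[-0.0135,0,0],"gripper":0}
    - {"dp":[0.104,-0.076,-0.188],"angular":[-0.0135,0,0],"gripper":0}
    - {"dp":[0.104,-0.072,-0.189],"angular":[-0.0135,0,0],"gripper":0}

```text
clock: 2.15
position: [0.5393, 0.0037, 0.0758]
ee_rot: [0.451, -0.544, 0.451, 0.545]
contact_force: [0.6, -0.3, -0.1]
width: -0.0004
```

Run:
```python
from plan import *
plan(.536,.012,.004,.187,6)
s=get_state(); im=get_image('wrist'); np.savez('wrist1.npz',T=camT(im,s),**im); cv2.imwrite('pics/wrist1.png',im['image'])
```

```text
pos [0.5393 0.0037 0.0758] F [ 0.65 -0.26 -0.09] t 2.15 rot total deg [ 0.04  0.02 -0.05] tool z [-0.187  0.982  0.   ]
[0.1, 0.002, 0.012] [0.0001, 0.0, -0.0001]
[0.1, 0.002, 0.012] [0.0001, 0.0, -0.0001]
[0.1, 0.002, 0.012] [0.0001, 0.0, -0.0001]
[0.1, 0.002, 0.012] [0.0001, 0.0, -0.0001]
[0.1, 0.002, 0.012] [0.0001, 0.0, -0.0001]
[0.1, 0.002, 0.012] [0.0001, 0.0, -0.0001]
```

View pics/wrist1.png

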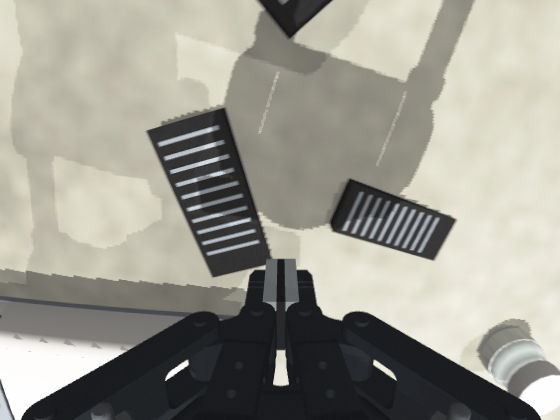

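The wrist view shows the wedge's corners at thin end (213,277) and (270,262), and thick end (147,130) and (225,108). The closed fingertips are at (282,275), beside the thin end on its left. I'll check this against the top view.

```bash
cat >> m.py <<'E'
def ray(im,u,v,z):
    n=cv2.undistortPoints(np.array([[[u,v]]],float),im['mtx'],np.array([im['k1'],0,0,0,0],float))[0,0]
    d=im['T'][:3,:3]@[n[0],-n[1],-1]; o=im['T'][:3,3]; return (o+d*(z-o[2])/d[2])[:2]
def wedge(im,tr,tl,kl,kr):
    "thin right/left, thick left/right corner pixels"
    a,b,c,d=[ray(im,*q,z) for q,z in zip((tr,tl,kl,kr),(.003,.003,.021,.021))]
    t=(a+b)/2;k=(c+d)/2; yaw=np.arctan2(*(t-k)[::-1]); f=np.array([.6354,-.0332])-k; c,s=np.cos(yaw),np.sin(yaw)
    print('thin',t.round(4),'thick',k.round(4),'L',np.linalg.norm(t-k).round(4),'yaw',yaw.round(3),'foot from thick, wedge axes',np.round([c*f[0]+s*f[1],-s*f[0]+c*f[1]],4))
E
python3 - <<'E'
from m import *
im,W=load('wrist1.npz'); wedge(im,(213,277),(270,262),(225,108),(147,130))
im,W=load('top0.npz'); wedge(im,(302.,195.6),(283.2,205.2),(309,251),(327.6,239.2))
# analyser edges (top view): white-deck lines
g=im['image'].min(2)>170
for nm,pts in dict(front=[(u,None) for u in range(295,420,10)],left=[(None,v) for v in range(130,175,5)]).items():
    out=[]
    G=im['image'].min(2).astype(float)
    for u,v in pts:
        if v is None:
            col=G[140:200,u]; i=np.argmin(np.diff(col)); out.append(ray(im,u,140+i+.5,.065))
        else:
            row=G[v,260:310]; i=np.argmax(np.diff(row)); out.append(ray(im,260+i+.5,v,.065))
    out=np.array(out); 
    ax=1 if nm=='front' else 0
    p=np.polyfit(out[:,ax],out[:,1-ax],1); r=out[:,1-ax]-np.polyval(p,out[:,ax]); ok=abs(r)<.004; p=np.polyfit(out[ok,ax],out[ok,1-ax],1)
    print(nm,p,r.round(4))
    if nm=='front': a,b=p
    else: c,d=p
y=(c*b+d)/(1-a*c); x=a*y+b; yaw=np.arctan(-a); X=np.array([np.cos(yaw),np.sin(yaw)]);Y=np.array([-X[1],X[0]]); print('corner',x,y,'yaw',yaw,'foot',np.array([x,y])+.028*X-.028*Y)
E
```

```text
thin [ 0.581  -0.0167] thick [ 0.482  -0.0619] L 0.1089 yaw 0.428 foot from thick, wedge axes [ 0.1515 -0.0376]
thin [ 0.5784 -0.0169] thick [ 0.4796 -0.0627] L 0.109 yaw 0.434 foot from thick, wedge axes [ 0.1538 -0.0388]
front [-0.11982361  0.60294214] [-0.0007  0.0019  0.0005 -0.0009 -0.0003  0.0003 -0.0011 -0.0005  0.0001
  0.0008 -0.0006  0.      0.0007]
left [ 0.12244225 -0.08292189] [-0.0012  0.0006  0.0005  0.0004  0.0002  0.0001 -0.     -0.0002 -0.0003]
corner 0.604016328697507 -0.00896477708333182 yaw 0.11925504033339097 foot [ 0.63514869 -0.03343468]
```

Run:
```python
from plan import *
plan(.534,.014,.04,.187,2); s=get_state(); s['position']=np.array([.534,.014,.04]); plan(.534,.014,.004,.187,4,s); s['position']=np.array([.534,.014,.004]); plan(.549,-.009,.004,.187,8,s)
```

```text
pos [0.5406 0.0011 0.0744] F [ 1.21 -2.12 -0.7 ] t 2.2 rot total deg [ 0.02 -0.1  -0.07] tool z [-0.186  0.982 -0.002]
[0.143, 0.017, 0.058] [0.0001, -0.0006, -0.0004]
[0.143, 0.017, 0.058] [0.0001, -0.0006, -0.0004]
pos [0.534 0.014 0.04 ] F [ 1.21 -2.12 -0.7 ] t 2.2 rot total deg [ 0.02 -0.1  -0.07] tool z [-0.186  0.982 -0.002]
[0.075, -0.0, 0.0] [0.0001, -0.0003, -0.0002]
[0.075, -0.0, 0.0] [0.0001, -0.0003, -0.0002]
[0.075, -0.0, 0.0] [0.0001, -0.0003, -0.0002]
[0.075, -0.0, 0.0] [0.0001, -0.0003, -0.0002]
pos [0.534 0.014 0.004] F [ 1.21 -2.12 -0.7 ] t 2.2 rot total deg [ 0.02 -0.1  -0.07] tool z [-0.186  0.982 -0.002]
[0.0, -0.011, -0.026] [0.0, -0.0001, -0.0001]
[0.0, -0.011, -0.026] [0.0, -0.0001, -0.0001]
[0.0, -0.011, -0.026] [0.0, -0.0001, -0.0001]
[0.0, -0.011, -0.026] [0.0, -0.0001, -0.0001]
[0.0, -0.011, -0.026] [0.0, -0.0001, -0.0001]
[0.0, -0.011, -0.026] [0.0, -0.0001, -0.0001]
[0.0, -0.011, -0.026] [0.0, -0.0001, -0.0001]
[0.0, -0.011, -0.026] [0.0, -0.0001, -0.0001]
```

Emit:
arm_command:
  series:
    - {"dp":[0.02,0.02,0.08],"angular":[0,0,0],"gripper":0}
    - {"dp":[0.1,0.01,0.04],"angular":[0,0,0],"gripper":0}
    - {"dp":[0.1,0,0],"angular":[0,0,0],"gripper":0}
    - {"dp":[0.1,0,0],"angular":[0,0,0],"gripper":0}
    - {"dp":[0.1,0,0],"angular":[0,0,0],"gripper":0}
    - {"dp":[0.06,0,0],"angular":[0,0,0],"gripper":0}
    - {"dp":[0,0,0],"angular":[0,0,0],"gripper":0}
    - {"dp":[0,0,0],"angular":[0,0,0],"gripper":0}

```text
clock: 3.2
position: [0.5318, 0.0177, 0.0125]
ee_rot: [0.45, -0.544, 0.452, 0.546]
contact_force: [-1.0, 0.5, -0.2]
width: 0.0002
```

Run:
```python
from plan import *
plan(.534,.014,.004,.187,1);plan(.549,-.009,.004,.187,1)
```

```text
pos [0.5318 0.0177 0.0125] F [-0.97  0.49 -0.2 ] t 3.2 rot total deg [ 0.06  0.   -0.21] tool z [-0.187  0.982  0.   ]
[0.071, -0.013, -0.033] [0.0006, 0.0, -0.0023]
pos [0.5318 0.0177 0.0125] F [-0.97  0.49 -0.2 ] t 3.2 rot total deg [ 0.06  0.   -0.21] tool z [-0.187  0.982  0.   ]
[0.07, -0.099, -0.245] [0.0006, 0.0, -0.0023]
```

Emit:
arm_command:
  series:
    - {"dp":[0.055,-0.01,-0.03],"angular":[0,0,-0.002],"gripper":0}
    - {"dp":[0,-0.018,-0.04],"angular":[0,0,0],"gripper":0}
    - {"dp":[0,-0.018,-0.04],"angular":[0,0,0],"gripper":0}
    - {"dp":[0,-0.018,-0.04],"angular":[0,0,0],"gripper":0}
    - {"dp":[0,-0.018,-0.04],"angular":[0,0,0],"gripper":0}
    - {"dp":[0,-0.018,-0.04],"angular":[0,0,0],"gripper":0}
    - {"dp":[0,0,0],"angular":[0,0,0],"gripper":0}
    - {"dp":[0,0,0],"angular":[0,0,0],"gripper":0}

```text
clock: 4.2
position: [0.5513, -0.0097, 0.0065]
ee_rot: [-0.452, 0.545, -0.451, -0.544]
contact_force: [-0.2, 1.2, 0.0]
width: 0.0003
```

```bash
cat >> m.py <<'E'
def auto(name='top'):
    im=get_image(name); im['T']=camT(im); W=np.nan_to_num(cloud(im,im['T']),nan=-9); X,Y,Z=W[...,0],W[...,1],W[...,2]
    return im,W
E
python3 - <<'E'
from plan import *; from m import auto
plan(.549,-.009,.004,.187,1)
for n in('top','scene'):
    im,W=auto(n); np.savez(n+'2.npz',**im); cv2.imwrite(f'pics/{n}2.png',im['image'])
a=cv2.imread('pics/top2.png')[150:270,240:400]; b=cv2.imread('pics/scene2.png')[140:260,180:340]
cv2.imwrite('pics/c2.png',np.vstack([cv2.resize(q,None,fx=5,fy=5,interpolation=cv2.INTER_CUBIC)[:600] for q in(a,)]))
E
```

```text
pos [ 0.5513 -0.0097  0.0065] F [-0.21  1.22  0.01] t 4.2 rot total deg [ 0.   -0.05  0.14] tool z [-0.186  0.983 -0.001]
[0.021, 0.018, 0.01] [0.0, -0.0006, 0.0016]
```

View pics/c2.png

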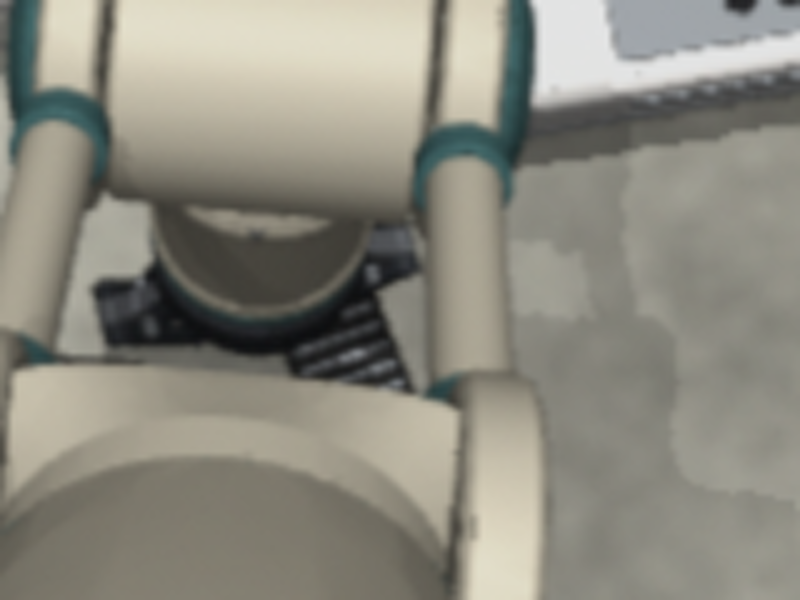

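The arm hides the wedge from the top camera, with only slivers visible near (340,340). I'll back off, lift, and use the wrist camera.

Emit:
arm_command:
  series:
    - {"dp":[0,0,0.06],"angular":[0,0,0],"gripper":0}
    - {"dp":[-0.05,0,0.06],"angular":[0,0,0],"gripper":0}
    - {"dp":[-0.2,0,0],"angular":[0,0,0],"gripper":0}
    - {"dp":[-0.3,0,0],"angular":[0,0,0],"gripper":0}
    - {"dp":[-0.2,0,0],"angular":[0,0,0],"gripper":0}
    - {"dp":[-0.05,0,0],"angular":[0,0,0],"gripper":0}
    - {"dp":[0,0,0],"angular":[0,0,0],"gripper":0}
    - {"dp":[0,0,0],"angular":[0,0,0],"gripper":10}

```text
clock: 5.3
position: [0.5457, 0.0091, 0.1051]
ee_rot: [0.45, -0.545, 0.45, 0.546]
contact_force: [0.0, -0.8, -0.6]
width: 0.01
```

Run:
```python
from plan import *
plan(.45,-.068,.09,.187,4)
s=get_state(); im=get_image('wrist'); np.savez('wrist3.npz',T=camT(im,s),**im); cv2.imwrite('pics/wrist3.png',im['image'])
```

```text
pos [0.5457 0.0091 0.1051] F [ 0.04 -0.78 -0.57] t 5.3 rot total deg [ 0.18  0.05 -0.04] tool z [-0.189  0.982  0.001]
[0.031, 0.226, -0.12] [0.0005, 0.0001, -0.0001]
[0.031, 0.226, -0.12] [0.0005, 0.0001, -0.0001]
[0.031, 0.226, -0.12] [0.0005, 0.0001, -0.0001]
[0.031, 0.226, -0.121] [0.0005, 0.0001, -0.0001]
```

View pics/wrist3.png

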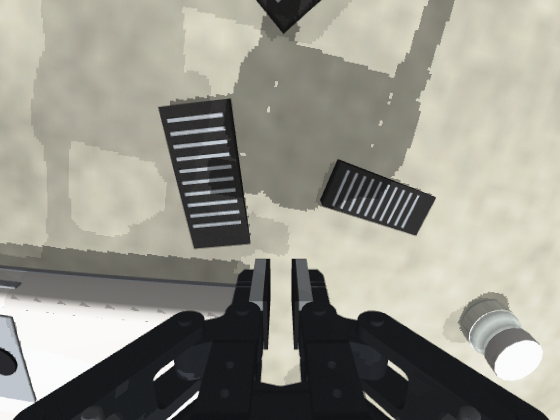

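The wedge now runs from thin end (195,247)-(249,243) to thick end (159,106)-(231,99), which is nearly straight.

Run:
```python
from m import *
im,W=load('wrist3.npz'); wedge(im,(195,248),(249,243),(231,99),(159,106))
```

```text
thin [ 0.5858 -0.03  ] thick [ 0.4805 -0.0593] L 0.1093 yaw 0.271 foot from thick, wedge axes [ 0.1562 -0.0163]
```

Run:
```python
from plan import *
plan(.437,-.067,.07,.16,5)
s=get_state(); s['position']=np.array([.437,-.067,.07]); plan(.437,-.067,.01,.16,1,s)
```

```text
pos [0.5456 0.0091 0.1049] F [-1.48 -0.25  0.3 ] t 5.35 rot total deg [ 1.73  0.06 -0.06] tool z [-0.189  0.982  0.001]
[0.058, 0.202, -0.09] [0.0038, 0.0001, -0.0001]
[0.058, 0.201, -0.092] [0.0038, 0.0001, -0.0001]
[0.058, 0.201, -0.093] [0.0038, 0.0001, -0.0001]
[0.058, 0.2, -0.094] [0.0038, 0.0001, -0.0001]
[0.058, 0.199, -0.095] [0.0038, 0.0001, -0.0001]
pos [ 0.437 -0.067  0.07 ] F [-1.48 -0.25  0.3 ] t 5.35 rot total deg [ 1.73  0.06 -0.06] tool z [-0.189  0.982  0.001]
[0.5, -0.001, -0.0] [0.0192, 0.0006, -0.0007]
```

Emit:
arm_command:
  series:
    - {"dp":[0.06,0.2,-0.09],"angular":[0.004,0,0],"gripper":10}
    - {"dp":[0.06,0.2,-0.09],"angular":[0.004,0,0],"gripper":10}
    - {"dp":[0.06,0.2,-0.09],"angular":[0.004,0,0],"gripper":10}
    - {"dp":[0.06,0.2,-0.09],"angular":[0.004,0,0],"gripper":10}
    - {"dp":[0.06,0.2,-0.09],"angular":[0.004,0,0],"gripper":10}
    - {"dp":[0.1,0.0,0],"angular":[0,0,0],"gripper":10}
    - {"dp":[0.1,0,0],"angular":[0,0,0],"gripper":10}
    - {"dp":[0,0,0],"angular":[0,0,0],"gripper":10}

```text
clock: 6.35
position: [0.4319, -0.0658, 0.0369]
ee_rot: [0.458, -0.534, 0.46, 0.542]
contact_force: [-0.0, -0.8, 0.3]
width: 0.0098
```

Run:
```python
from plan import *
plan(.437,-.067,.009,.16,5)
```

```text
pos [ 0.4319 -0.0658  0.0369] F [-0.01 -0.84  0.34] t 6.35 rot total deg [-0.12  0.32 -0.56] tool z [-0.157  0.988  0.006]
[0.046, -0.009, -0.004] [-0.0003, 0.0007, -0.0012]
[0.046, -0.008, -0.004] [-0.0003, 0.0007, -0.0012]
[0.046, -0.008, -0.004] [-0.0003, 0.0007, -0.0012]
[0.046, -0.008, -0.003] [-0.0003, 0.0007, -0.0012]
[0.046, -0.008, -0.003] [-0.0003, 0.0007, -0.0012]
```

Emit:
arm_command:
  series:
    - {"dp":[0.08,-0.01,0],"angular":[0,0.002,-0.003],"gripper":10}
    - {"dp":[0.09,-0.01,0],"angular":[0,0.001,-0.002],"gripper":10}
    - {"dp":[0.05,-0.06,0],"angular":[0,0,0],"gripper":10}
    - {"dp":[0,-0.08,0],"angular":[0,0,0],"gripper":10}
    - {"dp":[0,-0.08,0],"angular":[0,0,0],"gripper":10}
    - {"dp":[0,-0.07,0],"angular":[0,0,0],"gripper":10}
    - {"dp":[0,-0.06,0],"angular":[0,0,0],"gripper":10}
    - {"dp":[0,0,0],"angular":[0,0,0],"gripper":10}

```text
clock: 7.35
position: [0.4821, -0.0578, 0.0091]
ee_rot: [-0.459, 0.539, -0.458, -0.538]
contact_force: [0.3, -0.6, 0.0]
width: 0.0098
```

Run:
```python
from plan import *
plan(.51,-.055,.009,.16,5)
s=get_state(); im=get_image('wrist'); np.savez('wrist4.npz',T=camT(im,s),**im); cv2.imwrite('pics/wrist4.png',im['image'])
im=get_image('scene'); im['T']=camT(im); np.savez('scene4.npz',**im); a=im['image'][160:280,180:340]; cv2.imwrite('pics/scene4.png',cv2.resize(a,None,fx=5,fy=5,interpolation=cv2.INTER_CUBIC))
```

```text
pos [ 0.4821 -0.0578  0.0091] F [ 0.28 -0.59  0.02] t 7.35 rot total deg [ 0.   -0.05  0.12] tool z [-0.159  0.987 -0.001]
[0.0, -0.047, -0.003] [0.0, -0.0001, 0.0003]
[0.0, -0.047, -0.003] [0.0, -0.0001, 0.0003]
[0.0, -0.047, -0.003] [0.0, -0.0001, 0.0003]
[0.0, -0.047, -0.003] [0.0, -0.0001, 0.0003]
[0.0, -0.047, -0.003] [0.0, -0.0001, 0.0003]
```

View pics/scene4.png

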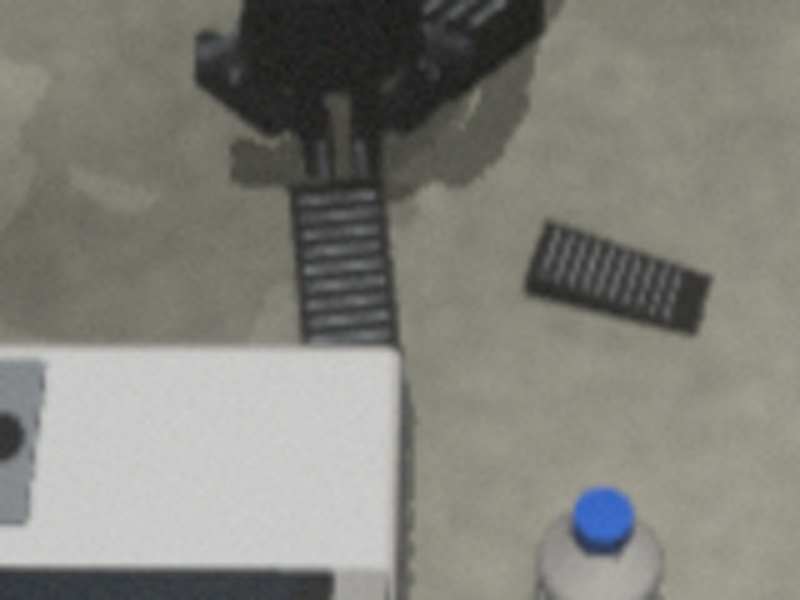

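The scene crop shows the wedge square in front of the analyser's left corner. Its thick corners are at (293,190) and (378,183), and its sides meet the deck edge at (305,343) and (398,345). Now I'll check lateral alignment with the foot.

Run:
```python
from m import *
im,W=load('scene4.npz'); f=lambda u,v,z: ray(im,u/5+180-.4,v/5+160-.4,z)
kr,kl=f(293,190,.021),f(378,184,.021); K=(kr+kl)/2; print('K',K.round(4),'w',np.linalg.norm(kr-kl).round(4),'TCP->K expected', (np.array([.4821,-.0578])+.011*np.array([.987,.16])).round(4))
ys=[]
for k,p in((kr,(305,343)),(kl,(398,345))):
    z=.012
    for _ in range(9): q=f(*p,z); z=.021-.018*np.linalg.norm(q-k)/.11
    ys.append(np.arctan2(*(q-k)[::-1])); print(q,z)
print('corner check',f(392,348,.065), 'yaws',ys)
for yaw in(np.mean(ys),.16):
    d=np.array([.6351,-.0334])-K; print(yaw,np.cos(yaw)*d[0]+np.sin(yaw)*d[1],-np.sin(yaw)*d[0]+np.cos(yaw)*d[1])
```

```text
K [ 0.4994 -0.0578] w 0.0406 TCP->K expected [ 0.493 -0.056]
[ 0.57981717 -0.05979889] 0.008197805551971178
[ 0.57513595 -0.01696295] 0.007482097712168878
corner check [ 0.61172467 -0.01211846] yaws [np.float64(0.2307807400777089), np.float64(0.25674629288490236)]
0.24376351648130562 0.1375378094280208 -0.009045736781957102
0.16 0.13781240336252223 0.00249316177423008
```

Run:
```python
from m import *
im,W=load('scene4.npz'); G=im['image'].min(2).astype(float)
o=[]
for u in range(190,256,3):
    c=G[218:240,u]; i=np.argmax(np.diff(c)); o.append(ray(im,u,218+i+.5,.065))
o=np.array(o); p=np.polyfit(o[:,1],o[:,0],1); print('front yaw',np.arctan(-p[0]),'x at y=-.01',np.polyval(p,-.01),'top:', -.1198*-.01+.6029)
o=[]
for v in range(235,270,3):
    c=G[v,245:272]; i=np.argmin(np.diff(c)); o.append(ray(im,245+i+.5,v,.065))
o=np.array(o); p=np.polyfit(o[:,0],o[:,1],1); print('left slope',p[0],'y at .65',np.polyval(p,.65),'top:',.12244*.65-.0829, o[:,1].round(3))
# wedge sides by edge (dark wedge vs bench), rows 200..226
for side in(0,1):
    pts=[]
    for v in range(200,226,2):
        lo,hi=((232,250) if side==0 else (250,268)); c=im['image'].max(2).astype(float)[v,lo:hi]; d=np.diff(c)
        i=np.argmin(d) if side==0 else np.argmax(d); u=lo+i+.5
        x0=.0; z=.015
        for _ in range(8): q=ray(im,u,v,z); z=np.clip(.021-.018*((q-[.496,-.057])@[.98,.18])/.11,.003,.021)
        pts.append(q)
    pts=np.array(pts); p=np.polyfit(pts[:,0],pts[:,1],1); r=pts[:,1]-np.polyval(p,pts[:,0]); print('side',side,'slope',p[0],'y at .5/.55/.6351',np.polyval(p,[.5,.55,.6351]).round(4),r.round(4))
```

```text
front yaw 0.11813328070462181 x at y=-.01 0.6106256876317292 top: 0.604098
left slope 0.11316319224000214 y at .65 -0.003548910300605959 top: -0.0033139999999999975 [-0.007 -0.006 -0.005 -0.004 -0.002 -0.001 -0.002  0.001 -0.     0.001
  0.002  0.003]
side 0 slope 0.25545389793083484 y at .5/.55/.6351 [-0.0814 -0.0686 -0.0469] [ 0.0004 -0.     -0.0005 -0.001   0.001   0.0005  0.     -0.0005 -0.0009
  0.001   0.0005  0.     -0.0004]
side 1 slope 0.25565731325855173 y at .5/.55/.6351 [-0.0343 -0.0215  0.0003] [-0.0003 -0.0009  0.001   0.0004 -0.0002 -0.0007  0.0011  0.0005 -0.
 -0.0006 -0.0012  0.0007  0.0001]
```

Emit:
arm_command:
  series:
    - {"dp":[0,-0.05,0],"angular":[0,0,0],"gripper":10}
    - {"dp":[0,-0.055,0],"angular":[0,0,0],"gripper":10}
    - {"dp":[0,-0.055,0],"angular":[0,0,0],"gripper":10}
    - {"dp":[0,-0.055,0],"angular":[0,0,0],"gripper":10}
    - {"dp":[0,-0.055,0],"angular":[0,0,0],"gripper":10}
    - {"dp":[0,-0.05,0],"angular":[0,0,0],"gripper":10}
    - {"dp":[0,-0.03,0],"angular":[0,0,0],"gripper":10}
    - {"dp":[0,0,0],"angular":[0,0,0],"gripper":10}

```text
clock: 8.45
position: [0.5248, -0.0505, 0.0089]
ee_rot: [-0.459, 0.538, -0.459, -0.538]
contact_force: [-0.4, -0.1, -0.5]
width: 0.0095
```

Run:
```python
from m import *; from plan import plan
plan(.54,-.05,.009,.16,5)
im,_=auto('scene'); np.savez('scene5.npz',**im); a=im['image'][160:280,180:340]; cv2.imwrite('pics/scene5.png',cv2.resize(a,None,fx=5,fy=5,interpolation=cv2.INTER_CUBIC))
```

```text
pos [ 0.5248 -0.0505  0.0089] F [-0.4  -0.05 -0.47] t 8.45 rot total deg [-0.03 -0.01  0.  ] tool z [-0.159  0.987 -0.   ]
[-0.0, -0.025, -0.003] [-0.0001, -0.0, 0.0]
[-0.0, -0.025, -0.003] [-0.0001, -0.0, 0.0]
[-0.0, -0.025, -0.003] [-0.0001, -0.0, 0.0]
[-0.0, -0.025, -0.003] [-0.0001, -0.0, 0.0]
[-0.0, -0.025, -0.003] [-0.0001, -0.0, 0.0]
```

View pics/scene5.png

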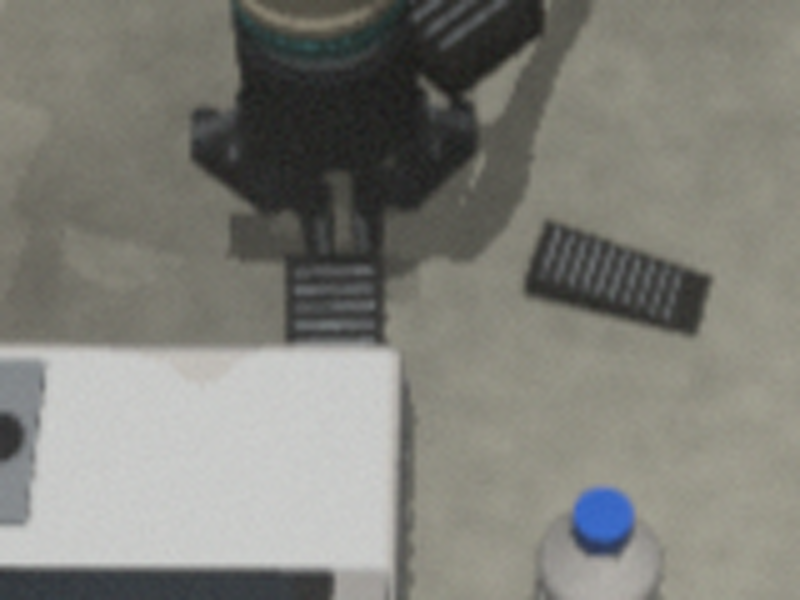

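The wedge has turned flush with the fingers: its centre is near crop x 335, the deck's left edge at 398, and the foot's line at about 342. I'll push on slowly and watch the force.

Emit:
arm_command:
  series:
    - {"dp":[0,-0.02,0],"angular":[0,0,0],"gripper":10}
    - {"dp":[0,-0.02,0],"angular":[0,0,0],"gripper":10}
    - {"dp":[0,-0.02,0],"angular":[0,0,0],"gripper":10}
    - {"dp":[0,-0.02,0],"angular":[0,0,0],"gripper":10}
    - {"dp":[0,-0.02,0],"angular":[0,0,0],"gripper":10}
    - {"dp":[0,-0.02,0],"angular":[0,0,0],"gripper":10}
    - {"dp":[0,-0.02,0],"angular":[0,0,0],"gripper":10}
    - {"dp":[0,-0.02,0],"angular":[0,0,0],"gripper":10}

```text
clock: 9.5
position: [0.5334, -0.0478, 0.0081]
ee_rot: [0.453, -0.533, 0.463, 0.545]
contact_force: [-6.1, -2.7, 4.5]
width: 0.0098
```

Emit:
arm_command:
  series:
    - {"dp":[0,-0.015,0],"angular":[0,0,0],"gripper":10}
    - {"dp":[0,-0.015,0],"angular":[0,0,0],"gripper":10}
    - {"dp":[0,0,0],"angular":[0,0,0],"gripper":10}
    - {"dp":[0,0,0],"angular":[0,0,0],"gripper":10}
    - {"dp":[0,0,0],"angular":[0,0,0],"gripper":10}
    - {"dp":[0,0,0],"angular":[0,0,0],"gripper":10}
    - {"dp":[0,0,0],"angular":[0,0,0],"gripper":10}
    - {"dp":[0,0,0],"angular":[0,0,0],"gripper":10}

```text
clock: 10.5
position: [0.5332, -0.0478, 0.0079]
ee_rot: [0.45, -0.531, 0.465, 0.547]
contact_force: [-2.5, -0.2, 1.3]
width: 0.0102
```

Run:
```python
from m import *; from plan import plan
plan(.54,-.05,.009,.16,1)
im,_=auto('scene'); np.savez('scene6.npz',**im); a=im['image'][160:280,180:340]; cv2.imwrite('pics/scene6.png',cv2.resize(a,None,fx=5,fy=5,interpolation=cv2.INTER_CUBIC))
for f in('scene0','scene5','scene6'):
    im,_=load(f+'.npz'); G=im['image'].min(2).astype(float)
    out=[]
    for v in range(240,270,3):
        d=np.diff(G[v,245:272]); d=np.clip(-d,0,None); d[d<8]=0; out.append(245.5+(d*np.arange(len(d))).sum()/d.sum())
    o2=[]
    for u in range(195,235,3):
        d=np.clip(np.diff(G[218:240,u]),0,None); d[d<8]=0; o2.append(218.5+(d*np.arange(len(d))).sum()/d.sum())
    print(f,'left edge col',np.mean(out).round(2),'front row',np.mean(o2).round(2))
```

```text
pos [ 0.5332 -0.0478  0.0079] F [-2.55 -0.21  1.34] t 10.5 rot total deg [ 0.17  0.18 -1.7 ] tool z [-0.162  0.987  0.003]
[-0.01, -0.053, -0.027] [0.0019, 0.002, -0.0188]
scene0 left edge col 258.64 front row 229.04
scene5 left edge col 258.63 front row 229.37
scene6 left edge col 258.64 front row 229.63
```

View pics/scene6.png

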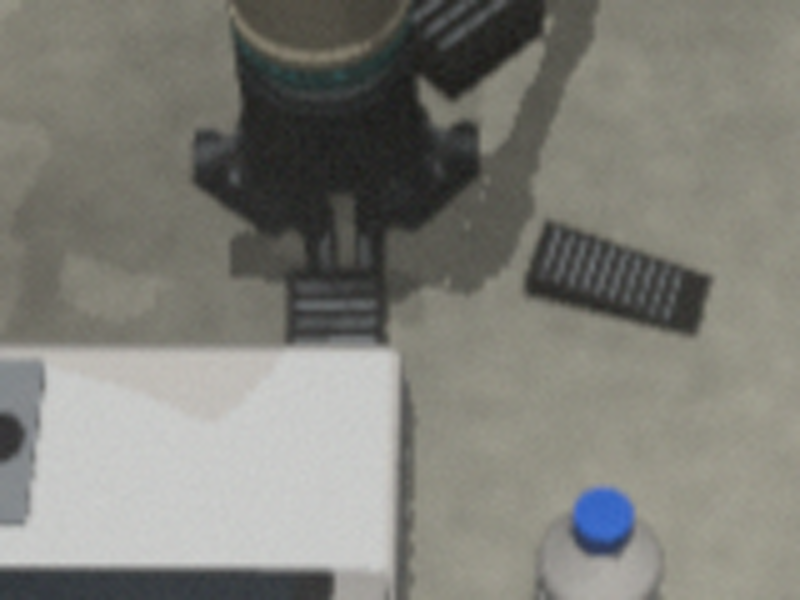

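Emit:
arm_command:
  series:
    - {"dp":[0,-0.02,0],"angular":[0,0,-0.01],"gripper":10}
    - {"dp":[0,-0.03,0],"angular":[0,0,-0.01],"gripper":10}
    - {"dp":[0,-0.035,0],"angular":[0,0,-0.005],"gripper":10}
    - {"dp":[0,-0.035,0],"angular":[0,0,-0.005],"gripper":10}
    - {"dp":[0,-0.035,0],"angular":[0,0,-0.005],"gripper":10}
    - {"dp":[0,-0.035,0],"angular":[0,0,-0.005],"gripper":10}
    - {"dp":[0,-0.035,0],"angular":[0,0,-0.005],"gripper":10}
    - {"dp":[0,-0.035,0],"angular":[0,0,-0.005],"gripper":10}

```text
clock: 11.55
position: [0.5349, -0.045, 0.0051]
ee_rot: [0.456, -0.537, 0.455, 0.545]
contact_force: [-9.2, -4.3, 6.9]
width: 0.01
```

Emit:
arm_command:
  series:
    - {"dp":[0,0.03,0],"angular":[0,0,0],"gripper":10}
    - {"dp":[0,0.06,0],"angular":[0,0,0],"gripper":10}
    - {"dp":[-0.02,0.1,0],"angular":[0,0,0],"gripper":10}
    - {"dp":[-0.2,0.08,0],"angular":[0,0,0],"gripper":10}
    - {"dp":[-0.35,0,0],"angular":[0,0,0],"gripper":5}
    - {"dp":[-0.35,0,0],"angular":[0,0,0],"gripper":0}
    - {"dp":[-0.1,0,0],"angular":[0,0,0],"gripper":0}
    - {"dp":[0,0,0],"angular":[0,0,0],"gripper":0}

```text
clock: 12.55
position: [0.5022, -0.0516, 0.1306]
ee_rot: [0.458, -0.538, 0.453, 0.543]
contact_force: [0.8, -0.3, -0.2]
width: -0.0003
```

Run:
```python
from m import *; from plan import plan
plan(.635,-.0334,.115,.12,6)
im,_=auto('scene'); np.savez('scene7.npz',**im); a=im['image'][190:270,200:300]; cv2.imwrite('pics/scene7.png',cv2.resize(a,None,fx=7,fy=7,interpolation=cv2.INTER_CUBIC))
```

```text
pos [ 0.5022 -0.0516  0.1306] F [ 0.77 -0.32 -0.17] t 12.55 rot total deg [2.83 0.55 0.07] tool z [-0.169  0.986  0.01 ]
[0.022, -0.186, -0.006] [0.0052, 0.001, 0.0001]
[0.022, -0.186, -0.005] [0.0052, 0.001, 0.0001]
[0.022, -0.186, -0.003] [0.0052, 0.001, 0.0001]
[0.022, -0.186, -0.002] [0.0052, 0.001, 0.0001]
[0.022, -0.186, -0.0] [0.0052, 0.001, 0.0001]
[0.022, -0.186, 0.001] [0.0052, 0.001, 0.0001]
```

View pics/scene7.png

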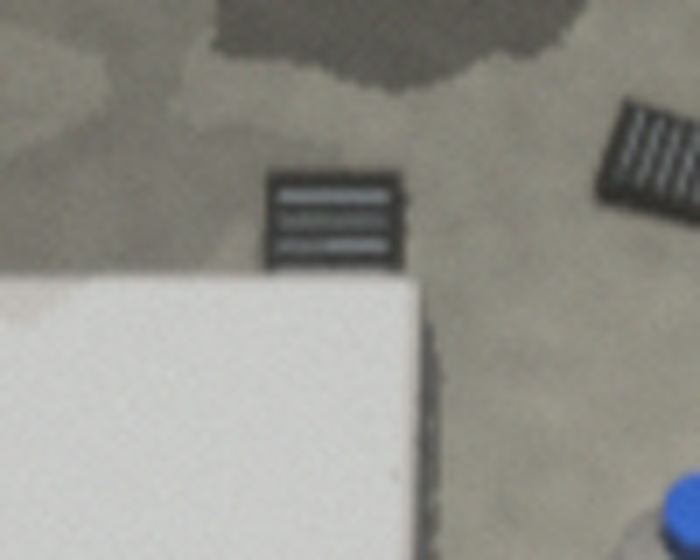

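The wedge is clear of the fingers. Its thick-end corners are at crop (268,173) and (402,173), with its sides running into the analyser at (266,270) and (404,270).

Run:
```python
from m import *
im,W=load('scene7.npz'); f=lambda u,v,z: ray(im,u/7+200-.43,v/7+190-.43,z)
kr,kl=f(268,173,.021),f(402,173,.021); K=(kr+kl)/2; yaw=np.arctan2(-(kl-kr)[0],(kl-kr)[1])
ys=[]
for k,p in((kr,(266,270)),(kl,(404,270))):
    z=.012
    for _ in range(9): q=f(*p,z); z=.021-.018*np.linalg.norm(q-k)/.11
    ys.append(np.arctan2(*(q-k)[::-1]).round(3))
print('K',K.round(4),'w',np.linalg.norm(kr-kl).round(4),'yaw from edge',yaw.round(3),'sides',ys)
for y in(yaw,.16,np.mean(ys)):
    d=np.array([.6351,-.0334])-K; print('foot in wedge',np.round([np.cos(y)*d[0]+np.sin(y)*d[1],-np.sin(y)*d[0]+np.cos(y)*d[1]],4))
```

```text
K [ 0.548  -0.0482] w 0.0446 yaw from edge 0.123 sides [np.float64(0.141), np.float64(0.162)]
foot in wedge [0.0883 0.004 ]
foot in wedge [0.0883 0.0007]
foot in wedge [0.0883 0.0015]
```

The wedge is centred on the foot to within about 4 mm, with the foot 88 mm from the thick end, so the slope height there is about 6.6 mm. That fits the 5.5–9.5 mm gap. Next I'll go above the corner.

Emit:
arm_command:
  series:
    - {"dp":[0.02,-0.18,0],"angular":[0.005,0.001,0],"gripper":0}
    - {"dp":[0.02,-0.18,0],"angular":[0.005,0.001,0],"gripper":0}
    - {"dp":[0.02,-0.18,0],"angular":[0.005,0.001,0],"gripper":0}
    - {"dp":[0.02,-0.18,0],"angular":[0.005,0.001,0],"gripper":0}
    - {"dp":[0.03,-0.18,0],"angular":[0.005,0.001,0],"gripper":0}
    - {"dp":[0.03,-0.15,0],"angular":[0.005,0.001,0],"gripper":0}
    - {"dp":[0.02,-0.03,0],"angular":[0,0,0],"gripper":0}
    - {"dp":[0,0,0],"angular":[0,0,0],"gripper":0}

```text
clock: 13.6
position: [0.6295, -0.0295, 0.0959]
ee_rot: [0.465, -0.523, 0.473, 0.536]
contact_force: [0.1, -0.4, -0.3]
width: -0.0002
```

Run:
```python
from plan import plan
plan(.635,-.0334,.07,.12,6)
```

```text
pos [ 0.6295 -0.0295  0.0959] F [ 0.06 -0.44 -0.33] t 13.6 rot total deg [ 0.06  0.39 -1.2 ] tool z [-0.121  0.993  0.007]
[0.036, -0.008, -0.007] [0.0001, 0.0007, -0.0022]
[0.036, -0.008, -0.006] [0.0001, 0.0007, -0.0022]
[0.036, -0.007, -0.006] [0.0001, 0.0007, -0.0022]
[0.036, -0.007, -0.006] [0.0001, 0.0007, -0.0022]
[0.036, -0.007, -0.006] [0.0001, 0.0007, -0.0022]
[0.036, -0.007, -0.006] [0.0001, 0.0007, -0.0022]
```

Emit:
arm_command:
  series:
    - {"dp":[0.04,-0.008,-0.006],"angular":[0,0.001,-0.003],"gripper":0}
    - {"dp":[0.04,-0.008,-0.006],"angular":[0,0.001,-0.003],"gripper":0}
    - {"dp":[0.04,-0.008,-0.006],"angular":[0,0.001,-0.003],"gripper":0}
    - {"dp":[0.04,-0.008,-0.006],"angular":[0,0.001,-0.002],"gripper":0}
    - {"dp":[0.03,-0.006,-0.006],"angular":[0,0,-0.002],"gripper":0}
    - {"dp":[0.02,0,0],"angular":[0,0,0],"gripper":0}
    - {"dp":[0,0,0],"angular":[0,0,0],"gripper":0}
    - {"dp":[0,0,0],"angular":[0,0,0],"gripper":0}

```text
clock: 14.6
position: [0.6325, -0.033, 0.0692]
ee_rot: [0.469, -0.529, 0.469, 0.529]
contact_force: [-0.3, -0.0, 0.6]
width: -0.0002
```

Emit:
arm_command:
  series:
    - {"dp":[0.02,0,0],"angular":[0,0,0],"gripper":0}
    - {"dp":[0.02,0,0],"angular":[0,0,0],"gripper":0}
    - {"dp":[0.02,0,0],"angular":[0,0,0],"gripper":0}
    - {"dp":[0.02,0,0],"angular":[0,0,0],"gripper":0}
    - {"dp":[0.02,0,0],"angular":[0,0,0],"gripper":0}
    - {"dp":[0.02,0,0],"angular":[0,0,0],"gripper":0}
    - {"dp":[0.02,0,0],"angular":[0,0,0],"gripper":0}
    - {"dp":[0.02,0,0],"angular":[0,0,0],"gripper":0}

```text
clock: 15.6
position: [0.6328, -0.033, 0.0644]
ee_rot: [-0.47, 0.531, -0.468, -0.527]
contact_force: [-3.8, 0.7, 12.8]
width: 0.0
```

The press reads 12.8 N with the tip at z = 0.0644, so the corner isn't sinking. I'll hold for half a second and then release straight up.

Emit:
arm_command:
  series:
    - {"dp":[0.018,0,0],"angular":[0,0,0],"gripper":0}
    - {"dp":[0.018,0,0],"angular":[0,0,0],"gripper":0}
    - {"dp":[0.018,0,0],"angular":[0,0,0],"gripper":0}
    - {"dp":[0.018,0,0],"angular":[0,0,0],"gripper":0}
    - {"dp":[0,0,0],"angular":[0,0,0],"gripper":0}
    - {"dp":[-0.02,0,0],"angular":[0,0,0],"gripper":0}
    - {"dp":[-0.1,0,0],"angular":[0,0,0],"gripper":0}
    - {"dp":[-0.2,0,0],"angular":[0,0,0],"gripper":0}

```text
clock: 16.6
position: [0.6311, -0.0326, 0.1025]
ee_rot: [-0.469, 0.532, -0.468, -0.527]
contact_force: [0.8, -0.3, 0.3]
width: 0.0001
```

Emit:
arm_command:
  series:
    - {"dp":[-0.2,0.1,0],"angular":[0,0,0],"gripper":0}
    - {"dp":[-0.2,0.2,0],"angular":[0,0,0],"gripper":0}
    - {"dp":[-0.2,0.3,0],"angular":[0,0,0],"gripper":0}
    - {"dp":[0,0.3,0],"angular":[0,0,0],"gripper":0}
    - {"dp":[0,0.3,0],"angular":[0,0,0],"gripper":0}
    - {"dp":[0,0.2,0],"angular":[0,0,0],"gripper":0}
    - {"dp":[0,0,0],"angular":[0,0,0],"gripper":0}
    - {"dp":[0,0,0],"angular":[0,0,0],"gripper":0}

```text
clock: 17.6
position: [0.4638, -0.0542, 0.1817]
ee_rot: [-0.472, 0.536, -0.465, -0.523]
contact_force: [0.1, 0.4, -1.3]
width: 0.0001
```

Run:
```python
from m import *
im,W=auto('scene'); np.savez('scene8.npz',**im); a=im['image'][190:270,200:300]; cv2.imwrite('pics/scene8.png',cv2.resize(a,None,fx=7,fy=7,interpolation=cv2.INTER_CUBIC))
i0,W0=load('scene0.npz'); W0=np.nan_to_num(W0,nan=-9)
for n,w in(('before',W0),('after',W)):
    m=(w[...,2]>.060)&(w[...,2]<.069)&(w[...,0]>.64)&(w[...,0]<.70)&(w[...,1]<-.02)&(w[...,1]>-.28); P=w[m]; g=np.linalg.lstsq(np.c_[P[:,:2]-[.67,-.1],np.ones(len(P))],P[:,2],rcond=None)[0]; print(n,m.sum(),'deck tilt x,y deg',np.degrees(g[:2]).round(2),'z',g[2].round(4))
i7,_=load('scene7.npz')
for q in (i0,i7,im):
    G=q['image'].min(2).astype(float); out=[]
    for v in range(240,270,3):
        d=np.clip(-np.diff(G[v,245:272]),0,None); d[d<8]=0; out.append(245.5+(d*np.arange(len(d))).sum()/d.sum())
    o2=[]
    for u in range(195,235,3):
        d=np.clip(np.diff(G[218:240,u]),0,None); d[d<8]=0; o2.append(218.5+(d*np.arange(len(d))).sum()/d.sum())
    print('left col',np.mean(out).round(2),'front row',np.mean(o2).round(2))
s=get_state(); print(s['clock'],s['position'],s['contact_force'])
```

```text
before 2746 deck tilt x,y deg [ 0.88 -0.94] z 0.0642
after 2748 deck tilt x,y deg [ 0.67 -0.89] z 0.0645
left col 258.64 front row 229.04
left col 258.57 front row 228.97
left col 258.59 front row 228.9
17.65 [ 0.46367884 -0.05410257  0.18156141] [ 0.54027208 -0.15416361  0.64138331]
```

View pics/scene8.png

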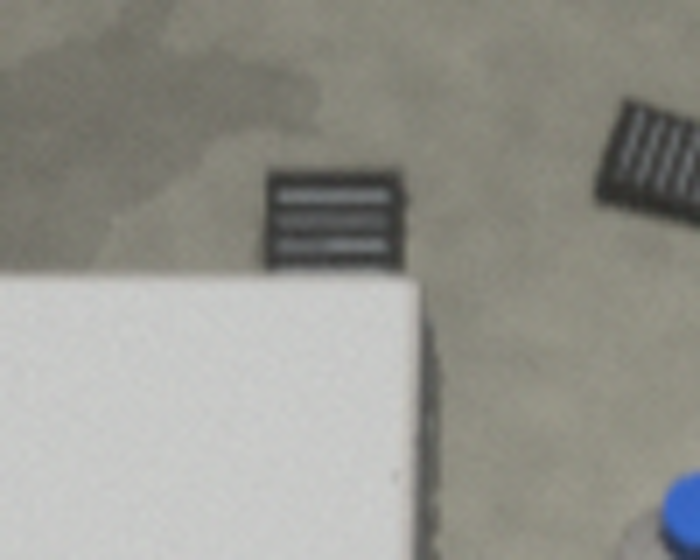

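The wedge and analyser look the same as before the press, and the robot is clear of everything.

```bash
python3 -c "
from rig import *; print(sign_off(), get_state()['clock'])"
```

```text
the job is handed in; nothing more can be done
the job is handed in; nothing more can be done
```

The middle wedge is pushed in under the short front-left foot and the press check held. I handed the job in at about 17.7 s of the 51 s, with the gripper clear; no verdict was given.

**How I did it:** I turned the wedge by nudging its left side, then pushed it thin end first from the thick end until it stalled. The final push was about 9 N in x and 4 N in y. I then pressed the deck corner above the foot and lifted away.

**Last checks:**
- **Wedge position:** the foot's line is within about 4 mm of the wedge's centre line, and the slope there is about 6.6 mm high, inside the 5.5–9.5 mm gap given. I could not see the foot itself, so its position comes from the deck corner.
- **Press:** the force read 12.8 N with the fingertip at z = 0.064 m, so the corner did not sink.
- **Analyser:** its edges moved less than 0.2 pixel in the scene view. The depth data show the deck tilt changed by about 0.2°, which is within noise and under the 0.5° limit.
- **Bottle, rack and pot:** the arm stayed clear of them and I saw no contact, but I did not re-measure them at the end.

**Disagreements:**
- The scene and top cameras differed by about 6.5 mm in x on the deck's front edge, and agreed in y. This did not matter, because the depth of insertion was set by force.
- The absolute deck tilt from the scene camera read about 0.9°, the same before and after, so I took it as a calibration offset.

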